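# Seat a lens barrel in its V cradle and hold it pressed

### The arm

A 6-joint arm with a two-finger parallel gripper is mounted at the origin on the work surface. World frame = base frame: x ahead of the robot, y to its left, z up, the work surface at z = 0. Lengths are in mm, angles in rad, forces in N, time in s.
With the tool pointing down it reaches from about 350 to 1000 mm from the base axis. Payload 7.1 kg.
Tool frame: the origin (TCP) lies between the finger pads; the fingertips stand 19 mm ahead of it and the grasp point (between the pads) is the TCP (robot.finger_overhang is the distance from the TCP to the fingertips, in mm); z points along the fingers, y is the direction in which the jaws open and shut (so a half turn about z gives the same grasp; the last joint's range is limited). The gripper opens to 85 mm and grips with 20 to 120 N. Pads are 22 mm wide; open, the fingers measure 114 mm over their backs; the gripper's body (76 mm by 85 mm) begins 54 mm behind the grasp point. The pads swing forward as they close: fully open they stand 13 mm farther back than shut.
Start: joints at [-1.121, 0.423, 1.63, -0, 1.089, -0.019], TCP at [282.399, -557.544, 250.319] pointing down, gripper open.
Joint ranges: [-3, 3], [-0.9, 2.11], [0.09, 2.58], [-1.31, 4.45], [0.11, 2.69], [-2.54, 2.54]. Speed limits (rad/s): [2.39, 2.39, 3.01, 3.14, 3.14, 3.14].

### API

Orientations are given as a unit quaternion [x, y, z, w].
In Python, from workcell import robot gives the robot as it stands. The module is installed in compiled form; this text tells all that it offers.
- The arm moves only by the shell command python3 -m pendant 'ROWS'. ROWS is JSON, a list of rows, each a list of 5 numbers: the closure, from 0 (fully open) to 1 (shut), then the shift along the tool's x, y, z each as a share of 30 mm, from -1 to 1, then the turn about the tool's z as a share of 0.12 rad, from -1 to 1. In form: [[claw, dx, dy, dz, turn], ...]. A call has 1 to 10 rows; each row shifts and turns the commanded pose from where the row before left it, along the tool's axes as they then stand; what a row does not reach is not made up. A row lasts 1/12 s, in which the tool goes at most 41.7 mm and 7.16 degrees, less where a joint would pass 70% of its speed; a pose out of reach is approached as far as the arm can. A call with a number of a shift or a turn outside -1 to 1 is refused whole. A call with a gripper value outside its range is refused whole. The fingers move at their own pace and stop on an object; the grip force is fixed at half the most. Time passes only in rows, so rows that do not move let the fingers close. It gives the time, the measured TCP pose, the force and the opening at its end, in the units of the state.
- robot.get_obs(): the state, without advancing time (a new reading comes with each control period).
- robot.read_camera(name): name is "scene" or "side" or "wrist"; returns the picture (480x640x3 uint8, blue, green, red); there is no depth.
- robot.calibration(name): a dict with "mtx" (3x3 intrinsics, pixels), "rvec" (rotation vector, rad) and "tvec" (3), from world to camera coordinates, as OpenCV has them. Camera axes: x right, y down, z forward; pixel columns grow to the right and rows downward; lengths in mm; the calibration is good to about 2 mm. A picture is of the moment at which its call begins: read the wrist's pose just before it. calibration takes no time and is no camera call; for the wrist camera it gives the pose at the moment of the call.
- robot.finish_job(): hands the job in, once; it reports no verdict.
The state is a dict: "time_s": time; "joint_pos": joint angles; "dq": joint speeds; "joint_torque": joint torques, N m; "position": TCP position; "tcp_rot": TCP orientation; "wrist_force": force on the tool from outside, world axes, zero at the start; "ft_torque": the same for the moment, N m; "gripper_width": opening from 0.0 (shut) to 1.0 (fully open).
Only numpy, scipy, OpenCV 4.12 (cv2) and the standard library are available. Lean on these libraries where they do the work, as an engineer would, in place of code of your own. Each camera call takes 0.05 s, during which the arm holds its last target.

### The job

Rebuilding the desk document camera: first push the aluminium V cradle straight down into its dark base until it is fully home, while the lens barrel is still out of it. Then take the black lens barrel from its white rest and lay it centred lengthways in the cradle with the lens end at the blue-marked yoke, and press it down firmly, but not hard, onto the yellow adhesive pads on both sides (about 10 to 20 newtons). Finish while still holding it pressed there, gripped or from above, and leave the other things on the desk where they are.

Things in the scene. Friction and masses are not known exactly. Their poses are not given: they have to be found in the camera images.
- fixture: Fixed dark steel base plate, 130 x 90 x 12 mm, lying on the desk; origin at the centre of its underside. x runs along the V of the cradle towards the blue-marked yoke, y across, z up. Its place and yaw differ between starts; the cradle rides on it.
- cradle (a joint): How far the cradle has been pushed down into the base, in m: starts between 0 and 0.003 (standing 8 to 5 mm proud, a visible gap), 0.008 is fully home against a hard stop. It slides straight down with a steady friction of about 7 N (pushing takes 6 to 10 N) and stays where it is left; laying the barrel on it does not move it. It does not come up by itself.
- cradle_press (a point): Centre of the top face of the cradle's plate, marked by a red dot 22 mm across, the natural place to push it down; it moves with the cradle. Cradle: aluminium plate 100 x 60 x 6 mm with two upright V yokes, each 18 mm thick along x, centred 38 mm either side of the dot along x, so 58 mm is free between them; yoke tops (29 mm above the plate's underside) are 23 mm above this point. When home this point is 18 mm above the desk. Axes as the base.
- cradle_seat (a point): The point where the centre of the barrel lies when properly seated: 30 mm above the dot (48 mm above the desk when home), between the yokes, moving with the cradle. x along the V towards the yoke marked blue (blue on its top and outer end), y across, z up. The V is 90 degrees, open upwards; each yoke has a yellow pad (18 x 20 x 3 mm, rigid) on either flank, four in all, which the barrel touches 12.7 mm below and either side of its axis.
- rest: Fixed white plastic lens rest, plate 120 x 50 x 6 mm with two V supports 12 mm thick, 45 mm either side of its centre along its x; origin at the centre of its underside. The barrel starts on it along its x, barrel axis 36 mm above the desk; 78 mm between the supports are free for fingers.
- barrel: The loose black lens barrel, a cylinder 36 mm in diameter and 120 mm long with a grey band 34 mm wide round its middle, about 0.14 to 0.28 kg, rigid. Origin on its skin beneath the centre as first laid; use the centre point for its position.
- barrel_center (a point): Centre of the lens barrel, on its axis, half-way along. x runs along the barrel towards the lens end; the barrel may roll about x. Left free it settles squarely into the V; a grip a little aside or skewed loads one flank only, while pushing on its top (66 mm above the desk when seated, over its middle) with closed fingers loads both.
- barrel_lens (a point): Centre of the lens face at the barrel's lens end (brass ring and pale blue glass), 60 mm from the centre.
- driver: Bystander: screwdriver 150 mm long lying flat on the desk between the fixture and the rest; origin under its middle.
- lens_cap: Bystander: flat black lens cap, 42 mm in diameter, 10 mm high; origin at its underside.
- red_bottle: Bystander: red bottle with a white cap, 36 mm in diameter, 100 mm tall; origin at its underside.
- green_bottle: Bystander: green bottle, 42 mm in diameter, 130 mm tall; origin at its underside.
- mug: Bystander: white mug, 76 mm in diameter, 85 mm tall, handle to its +y; origin at its underside.
- phone: Bystander: blue phone lying flat, 150 x 73 x 9 mm; origin at its underside.
- tape: Bystander: black tape dispenser with a blue roll, 130 x 50 x 95 mm; origin at its underside.

How it is judged (in metres and radians):
On the way:
1. the cradle is pushed fully down into its base while the barrel is not in it (value of joint cradle above 0.0068 m and contact force between barrel and fixture below 0.1 N and distance between barrel_center and cradle_seat above 0.05 m), for 0.2 s.
At the end, for the whole second after the job is handed in: Cradle down past 6.8 of 8 mm; barrel centre within 12 mm along the V and 3 mm across and in height of the seat, in line to 0.05 rad, lens end at the blue yoke, still; arm or fingers press it so that on each flank of the V a pad carries over 1.5 N (weight alone: under 1 N) (value of joint cradle above 0.0068 m and x of barrel_center in the frame of cradle_seat between -0.012 and 0.012 m and y of barrel_center in the frame of cradle_seat between -0.003 and 0.003 m and z of barrel_center in the frame of cradle_seat between -0.003 and 0.003 m and angle between the x axis of barrel_center and the x axis of cradle_seat, either way round below 0.05 rad and x of barrel_lens in the frame of cradle_seat above 0 m and (contact force between barrel and cradle_c0 above 1.5 N or contact force between barrel and cradle_c2 above 1.5 N) and (contact force between barrel and cradle_c1 above 1.5 N or contact force between barrel and cradle_c3 above 1.5 N) and contact force between any of the fingers, the arm and barrel above 3 N and linear speed of barrel below 0.02 m/s); the arm keeps its last pose, push and grip.
It fails at once if the barrel is forced: more than 30 N on one pad (contact force between barrel and cradle_c0 above 30 N or contact force between barrel and cradle_c1 above 30 N or contact force between barrel and cradle_c2 above 30 N or contact force between barrel and cradle_c3 above 30 N).
It fails at once if one of the other things on the desk is shifted by more than 30 mm (distance of any of driver, lens_cap, red_bottle, green_bottle, mug, phone, tape from where it was at the start of the episode above 0.03 m).
It also fails if it takes over 72 s, if anything falls off the work surface, if the arm or the gripper's body presses on something with over 40 N, if the wrist force passes 120 N, or if a joint passes its speed limit or range.

## Working session

There is one attempt and no reset: what is moved stays moved. The work goes in short steps, Python scripts to look and compute and a shell command to move; the robot and the scene stay as the last step left them, time stands still between calls to the robot, and variables do not carry over. Pictures are saved under pics/ and viewed, and the job is handed in when it is done.

```bash
mkdir -p pics; cat > h.py <<'E'
import numpy as np, cv2
from workcell import robot
def cal(n):
    c=robot.calibration(n); return np.array(c["mtx"],float),np.array(c["rvec"],float).reshape(3),np.array(c["tvec"],float).reshape(3)
def ray(n,uv,z,c=None):
    K,r,t=c or cal(n); R=cv2.Rodrigues(r)[0]
    o=-R.T@t; d=R.T@np.linalg.inv(K)@np.array([uv[0],uv[1],1.])
    return o+d*(z-o[2])/d[2]
def proj(n,p,c=None):
    K,r,t=c or cal(n); return cv2.projectPoints(np.array(p,float).reshape(-1,3),r,t,K,None)[0].reshape(-1,2)
E
python3 - <<'E'
from h import *
for n in("scene","side","wrist"):
    cv2.imwrite(f"pics/{n}0.png",robot.read_camera(n))
    K,r,t=cal(n);print(n,K[0,0],(-cv2.Rodrigues(r)[0].T@t).round())
print(robot.get_obs())
E
```

```text
scene 450.99150237237706 [1382.  247. 1035.]
side 548.4612988207224 [ 263. 1259.  935.]
wrist 337.46746306811434 [ 341. -528.  374.]
{'time_s': 0.15, 'joint_pos': array([-1.12097062e+00,  4.23721645e-01,  1.63050226e+00,  2.88748100e-05,
        1.08859266e+00, -1.89967550e-02]), 'dq': array([-0.00103641, -0.00212901, -0.00162975, -0.0002333 ,  0.00040497,
        0.00064117]), 'joint_torque': array([ 1.97115146e-04, -5.57769120e+01, -2.82018220e+01,  3.50374842e-05,
        4.83981392e-03,  1.96902130e-05]), 'position': array([ 282.25512333, -557.18768486,  249.69385146]), 'tcp_rot': array([ 9.72652638e-01,  2.32263795e-01, -1.18315752e-04, -6.00546904e-04]), 'wrist_force': array([-0.0963239 , -0.36075989,  0.30846296]), 'ft_torque': array([ 0.01857369,  0.05140686, -0.00145361]), 'gripper_width': 0.9991519225783817}
```

View pics/scene0.png

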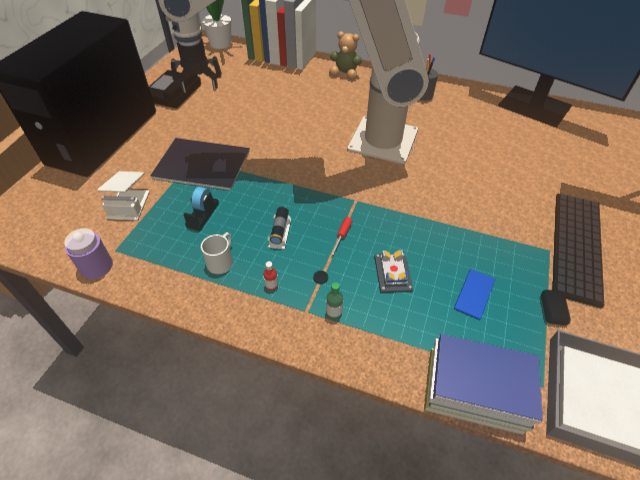

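View pics/side0.png

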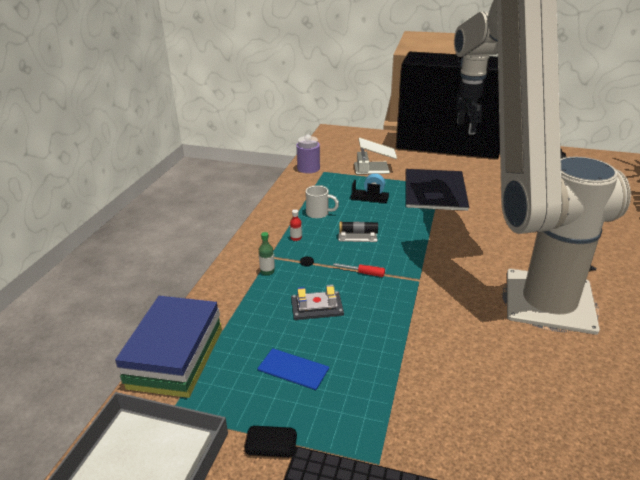

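View pics/wrist0.png

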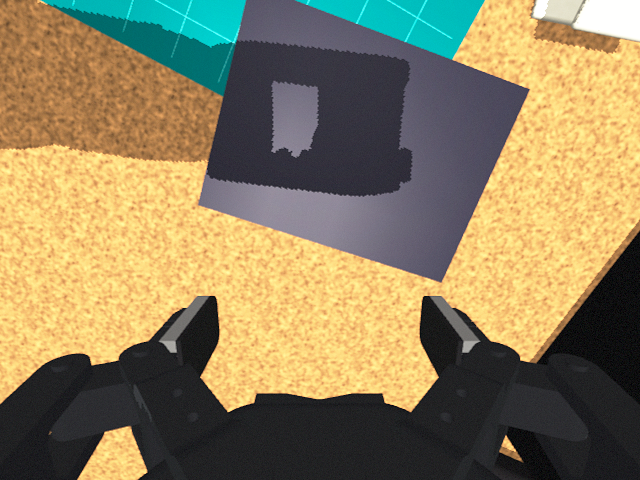

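The scene picture shows the fixture at about (394,270) with its red dot, the barrel on its rest at (280,228), and the screwdriver between them. In the side view the fixture is at (317,300) and the barrel at (358,228). I'll zoom in and measure.

```bash
python3 - <<'E'
from h import *
s=cv2.imread("pics/scene0.png");d=cv2.imread("pics/side0.png")
a=cv2.resize(s[195:260,250:310],None,fx=6,fy=6,interpolation=2);b=cv2.resize(s[240:300,365:425],None,fx=6,fy=6,interpolation=2)
a=cv2.resize(a,(390,290));b=cv2.resize(b,(390,290))
c=cv2.resize(d[210:250,330:390],(390,290),interpolation=2);e=cv2.resize(d[280:325,285:350],(390,290),interpolation=2)
cv2.imwrite("pics/crop0.png",np.vstack([np.hstack([a,b]),np.hstack([c,e])]))
def blob(im,roi,f):
    u0,u1,v0,v1=roi; h=cv2.cvtColor(im,cv2.COLOR_BGR2HSV)[v0:v1,u0:u1].astype(int)
    ys,xs=np.nonzero(f(h)); return np.array([xs.mean()+u0,ys.mean()+v0]),len(xs)
red=lambda h:((h[...,0]<8)|(h[...,0]>172))&(h[...,1]>150)&(h[...,2]>90)
for n,im,roi in(("scene",s,(370,420,245,300)),("side",d,(285,350,280,325))):
    uv,k=blob(im,roi,red);print(n,uv,k,ray(n,uv,24))
for n,uv in(("scene",(280,226)),("side",(360,228))): print(n,ray(n,uv,40))
E
```

```text
scene [393.5 268. ] 26 [591.73378551 187.18447856  24.        ]
side [316.65217391 299.34782609] 23 [591.88090065 187.29563967  24.        ]
scene [ 569.12511119 -167.62168579   40.        ]
side [ 553.76007906 -163.17613139   40.        ]
```

View pics/crop0.png

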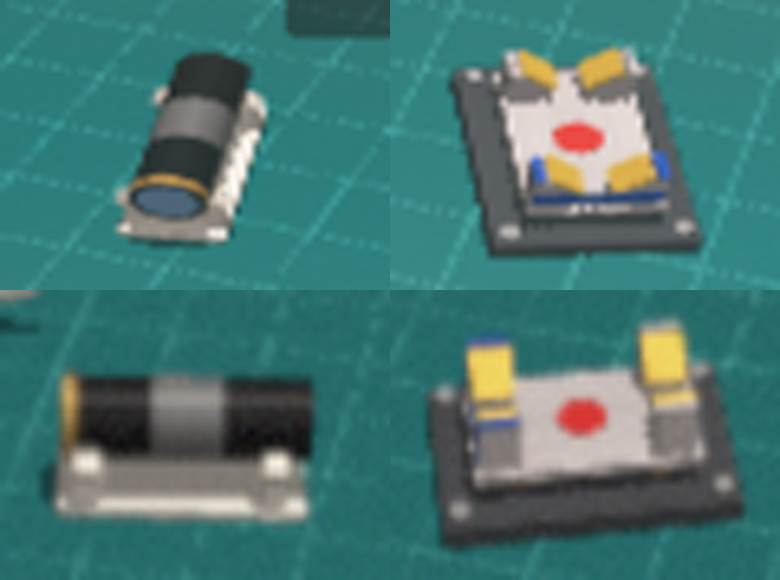

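```bash
python3 -m pendant '[[0,0.95,-0.95,0,0],[0,0.95,-0.95,0,0],[0,0.95,-0.95,0,0],[0,0.95,-0.95,0,0],[0,0.95,-0.95,0,0],[0,0.95,-0.95,0,0],[0,0.95,-0.95,0,0],[0,0.95,-0.95,0,0],[0,0.95,-0.95,0,0],[0,0.95,-0.95,0,0]]'; python3 -m pendant '[[0,0.95,-0.95,0,0],[0,0.95,-0.95,0,0],[0,0.95,-0.95,0,0],[0,0.95,-0.95,0,0],[0,0.95,-0.95,0,0],[0,0.95,-0.95,0,0],[0,0.95,-0.95,0,0],[0,0.95,-0.95,0,0],[0,0.95,-0.95,0,0],[0,0,0,0,0]]'; python3 -m pendant '[[1,0,0,0,0.98],[1,0,0,0,0.98],[1,0,0,0,0.98],[1,0,0,0,0.98],[1,0,0,0,0],[1,0,0,0,0],[1,0,0,0,0],[1,0,0,0,0]]'; python3 - <<'E'
from h import *
cv2.imwrite("pics/w1.png",robot.read_camera("wrist"));o=robot.get_obs()
print(o['position'],o['tcp_rot'],o['gripper_width'],o['time_s'])
E
```

```text
time_s: 0.98
position: [407.9, -172.7, 250.4]
tcp_rot: [0.973, 0.232, 0.0, 0.0]
wrist_force: [0.6, -0.0, 0.0]
gripper_width: 1.003
time_s: 1.82
position: [522.9, 176.0, 250.6]
tcp_rot: [0.972, 0.234, 0.002, -0.001]
wrist_force: [-0.6, -0.2, 0.1]
gripper_width: 1.001
time_s: 2.48
position: [520.8, 170.0, 250.3]
tcp_rot: [1.0, 0.0, -0.0, 0.0]
wrist_force: [1.0, 0.4, 0.7]
gripper_width: -0.0
[520.81816415 170.05667096 250.33001616] [ 9.99999999e-01  3.95193158e-05 -1.24020083e-05  9.67720806e-06] 0.002227697914815045 2.5333
```

View pics/w1.png

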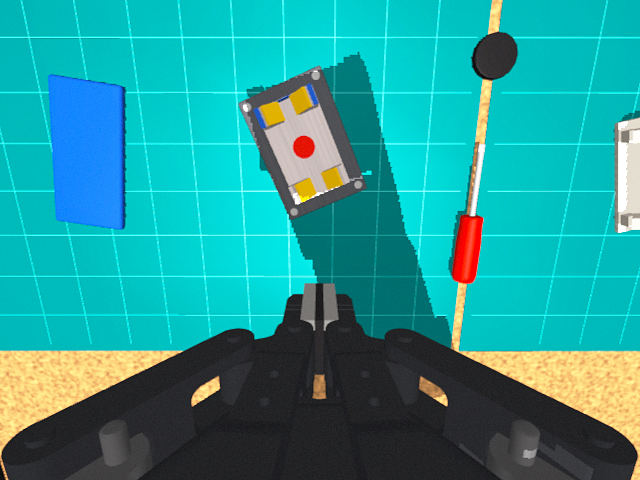

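The wrist view shows the red dot at (304,147), the blue yoke at the upper left end, the base corners near (244,104), (318,71), (364,185) and (293,214), and the rest at the right edge.

```bash
python3 - <<'E'
from h import *
im=cv2.imread("pics/w1.png");h=cv2.cvtColor(im,cv2.COLOR_BGR2HSV).astype(int)
c=cal("wrist")
m=((h[...,0]<8)|(h[...,0]>172))&(h[...,1]>150)&(h[...,2]>90); m[:,400:]=0;m[:90]=0;m[230:]=0
ys,xs=np.nonzero(m);uv=(xs.mean(),ys.mean());print(uv,len(xs))
for z in(22,24,26):print(z,ray("wrist",uv,z,c))
# base corner screws (bright grey) : dark plate outline
g=(h[...,1]<90)&(h[...,2]<130); g[:,:230]=0;g[:,375:]=0;g[:60]=0;g[225:]=0
k=cv2.morphologyEx(g.astype(np.uint8),cv2.MORPH_CLOSE,np.ones((25,25)))
cs=max(cv2.findContours(k,0,1)[0],key=cv2.contourArea)
b=cv2.boxPoints(cv2.minAreaRect(cs));print(b)
P=np.array([ray("wrist",q,12,c)[:2] for q in b]);print(P.round(1),P.mean(0))
for i in range(4):
    e=P[(i+1)%4]-P[i];print(np.linalg.norm(e),np.arctan2(e[1],e[0]))
S=[ray("wrist",q,13,c)[:2] for q in((247,107),(316,75),(358,185),(294,212))]
print(np.round(S,1))
for i,j in((3,0),(2,1)):e=S[j]-S[i];print("yaw",np.arctan2(e[1],e[0]))
# yellow pads
y=((h[...,0]>18)&(h[...,0]<32)&(h[...,1]>180)&(h[...,2]>120)).astype(np.uint8);y[:,:240]=0;y[:,360:]=0;y[:70]=0;y[215:]=0
n,l,st,ce=cv2.connectedComponentsWithStats(y)
for i in range(1,n):
    if st[i,4]>60:print("pad",ce[i],st[i,4],ray("wrist",ce[i],40,c))
E
```

```text
(np.float64(303.51329787234044), np.float64(146.51063829787233)) 376
22 [590.50603719 185.01014877  22.        ]
24 [590.48657334 184.91978757  24.        ]
26 [590.46710949 184.82942638  26.        ]
[[236.2353  100.05882]
 [319.3435   65.06587]
 [370.29883 186.0847 ]
 [287.1906  221.07765]]
[[635.2 251.9]
 [666.6 169. ]
 [550.  115. ]
 [512.3 204.4]] [591.0360017  185.08398387]
88.62782383067218 -1.2083739388346402
128.50446588250014 -2.707689772624295
97.04644274658597 1.9707721975949577
131.82248433337344 0.36870015915180965
[[628.6 241.3]
 [657.6 172.3]
 [551.3 128.2]
 [522.5 196.7]]
yaw 0.39845376223070134
yaw 0.3929208820853974
pad [300.10277778 100.16388889] 360 [631.30050628 186.76724699  40.        ]
pad [272.2983871  112.94623656] 372 [620.32729632 212.75982869  40.        ]
pad [331.69798658 177.8590604 ] 298 [560.90850509 157.12422777  40.        ]
pad [305.21568627 189.3496732 ] 306 [549.81631125 183.08148971  40.        ]
```

```bash
python3 -m pendant '[[1,0.8,-0.18,0,0],[1,0.8,-0.18,0,0],[1,0.74,-0.17,0,0],[1,0,0,0,-0.83],[1,0,0,0,-0.83],[1,0,0,0,-0.83],[1,0,0,0,-0.82],[1,0,0,0.8,0],[1,0,0,0.8,0],[1,0,0,0.8,0]]'; python3 -m pendant '[[1,0,0,0.8,0],[1,0,0,0.8,0],[1,0,0,0.8,0],[1,0,0,0.6,0],[1,0,0,0.4,0],[1,0,0,0,0],[1,0,0,0,0]]'; python3 - <<'E'
from h import *
o=robot.get_obs();print(o['position'],o['wrist_force'])
a=robot.read_camera("wrist");cv2.imwrite("pics/w2.png",a)
E
```

```text
time_s: 3.37
position: [591.3, 186.0, 178.0]
tcp_rot: [0.98, 0.197, 0.001, -0.0]
wrist_force: [0.2, -0.2, 0.4]
gripper_width: -0.001
time_s: 3.95
position: [591.0, 185.9, 76.1]
tcp_rot: [0.98, 0.197, -0.0, 0.0]
wrist_force: [0.2, -0.0, 0.5]
gripper_width: -0.002
[590.99556235 185.94058955  76.14168644] [ 0.24312373 -0.02027281  0.51312687]
```

View pics/w2.png

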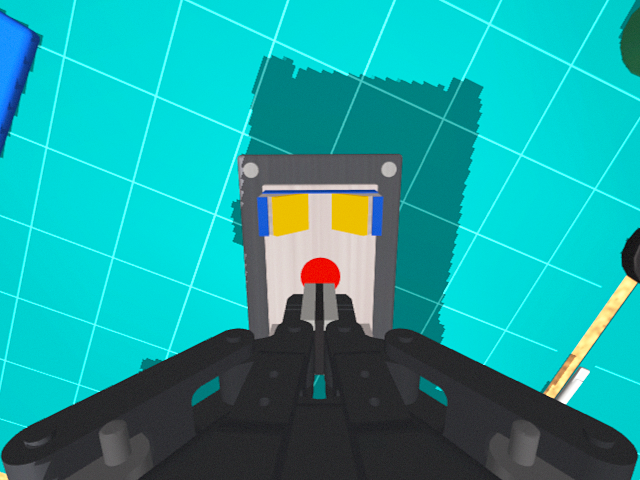

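The fingers are centred on the dot at u≈320 and the fixture is square in the picture. Pushing down now.

```bash
python3 -m pendant '[[1,0,0,0.45,0],[1,0,0,0.45,0],[1,0,0,0.07,0],[1,0,0,0.07,0],[1,0,0,0.07,0],[1,0,0,0.07,0],[1,0,0,0,0]]';  python3 -m pendant '[[1,0,0,0.07,0],[1,0,0,0.07,0],[1,0,0,0,0]]'
```

```text
time_s: 4.58
position: [590.8, 185.9, 40.9]
tcp_rot: [0.98, 0.197, -0.0, 0.0]
wrist_force: [-0.5, 0.5, 0.4]
gripper_width: 0.001
time_s: 4.83
position: [591.2, 186.0, 37.1]
tcp_rot: [0.981, 0.197, 0.0, -0.0]
wrist_force: [-1.3, -1.0, 2.6]
gripper_width: -0.0
```

```bash
python3 -m pendant '[[1,0,0,0.05,0],[1,0,0,0.0,0],[1,0,0,0,0]]';  python3 -m pendant '[[1,0,0,0.05,0],[1,0,0,0,0],[1,0,0,0,0]]'
```

```text
time_s: 5.08
position: [591.3, 186.0, 36.9]
tcp_rot: [0.981, 0.196, 0.0, -0.0]
wrist_force: [-6.5, -1.8, 16.3]
gripper_width: -0.002
time_s: 5.33
position: [591.2, 186.1, 36.8]
tcp_rot: [0.98, 0.197, 0.0, -0.0]
wrist_force: [-10.4, -3.0, 30.4]
gripper_width: 0.002
```

Hard stop at TCP z 36.8 (dot ≈ 18 mm) with the force rising to 30 N, so the cradle is home. I'll lift and go look at the barrel.

```bash
python3 -m pendant '[[1,0,0,-0.1,0],[1,0,0,-0.6,0],[1,0,0,-1,0],[1,0,0,-1,0],[1,0,0,-1,0],[1,0,0,-1,0],[1,0,0,-1,0],[1,0,0,-1,0.8]]'; python3 -m pendant '[[0,0,0,0,0.84],[0,0,0,0,0.83],[0,0,0,0,0.84],[0,-0.5,0.95,0,0],[0,-0.5,0.95,0,0],[0,-0.5,0.95,0,0],[0,-0.5,0.95,0,0],[0,-0.5,0.95,0,0],[0,-0.5,0.95,0,0],[0,0,0.95,0,0]]';python3 -m pendant '[[0,0,0.95,0,0],[0,0,0.95,0,0],[0,0,0.95,0,0],[0,0,0.95,0,0],[0,0,0.95,0,0],[0,0,0.4,0,0],[0,0,0,0,0],[0,0,0,0,0]]'; python3 - <<'E'
from h import *
a=robot.read_camera("wrist");cv2.imwrite("pics/w3.png",a)
o=robot.get_obs();print(o['position'],o['tcp_rot'])
cv2.imwrite("pics/s3.png",cv2.resize(robot.read_camera("side")[270:335,275:360],(800,600),interpolation=2))
E
```

```text
time_s: 6.0
position: [591.1, 186.0, 236.4]
tcp_rot: [0.989, 0.149, 0.0, -0.0]
wrist_force: [0.8, 0.6, 0.4]
gripper_width: 0.001
time_s: 6.83
position: [498.0, -14.4, 234.6]
tcp_rot: [1.0, -0.001, -0.001, -0.0]
wrist_force: [1.3, -0.6, -0.0]
gripper_width: 1.003
time_s: 7.5
position: [500.4, -168.0, 234.6]
tcp_rot: [1.0, -0.002, 0.0, -0.0]
wrist_force: [-0.9, 0.8, -0.6]
gripper_width: 1.004
[ 500.37269458 -167.32797797  234.62762668] [ 9.99999408e-01 -1.06208678e-03 -4.86433899e-05 -2.33343661e-04]
```

View pics/w3.png

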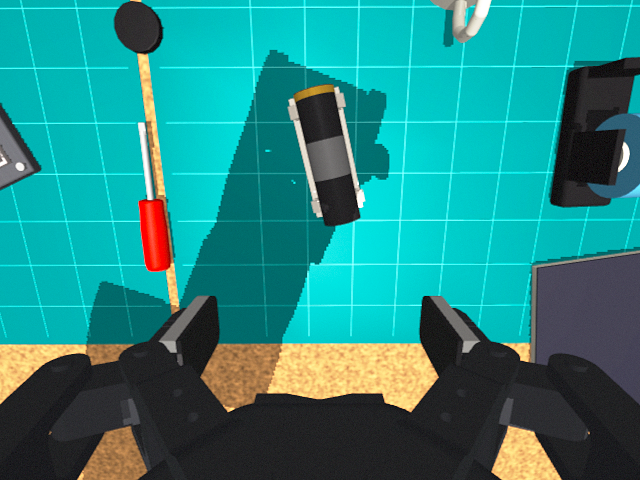

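View pics/s3.png

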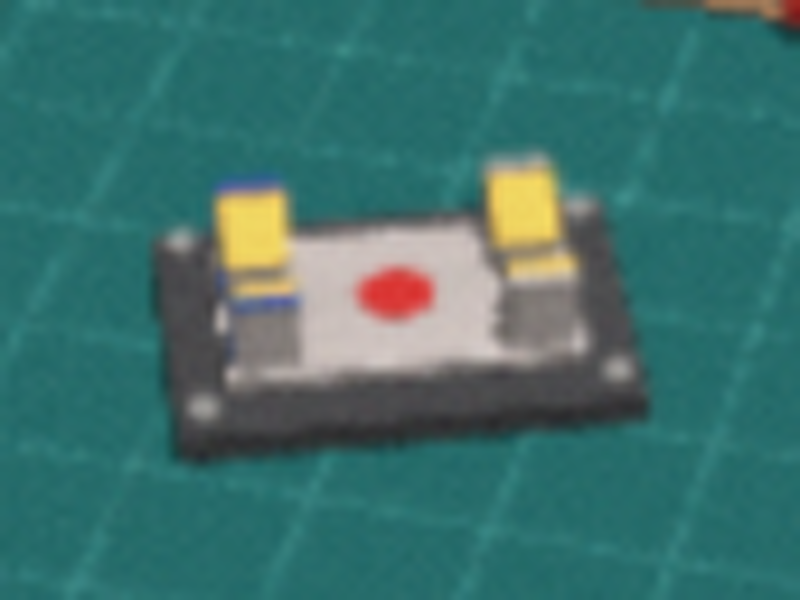

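The side view shows the cradle flush with the base. The wrist view shows the barrel at about (328,157), with the brass end up at (315,92).

```bash
python3 - <<'E'
from h import *
im=cv2.imread("pics/w3.png");h=cv2.cvtColor(im,cv2.COLOR_BGR2HSV).astype(int);c=cal("wrist")
print("campos",-cv2.Rodrigues(c[1])[0].T@c[2])
roi=np.zeros(h.shape[:2],bool);roi[80:232,285:370]=1
m=(h[...,1]<90)&(h[...,2]<60)|(h[...,1]<60)&(h[...,2]>60)&(h[...,2]<140); m=(m&roi).astype(np.uint8)
m=cv2.morphologyEx(m,cv2.MORPH_OPEN,np.ones((5,5)))
cs=max(cv2.findContours(m,0,1)[0],key=cv2.contourArea);r=cv2.minAreaRect(cs);b=cv2.boxPoints(r);print(r)
g=((h[...,1]<60)&(h[...,2]>60)&(h[...,2]<150)&roi).astype(np.uint8);g[:125]=0;g[190:]=0;g[:,:306]=0;g[:,352:]=0
g=cv2.morphologyEx(g,cv2.MORPH_OPEN,np.ones((9,9)))
rg=cv2.minAreaRect(max(cv2.findContours(g,0,1)[0],key=cv2.contourArea));print("band",rg)
for z in(36,45):print(z,ray("wrist",rg[0],z,c))
bp=sorted(b.tolist(),key=lambda q:q[1]);t=np.mean(bp[:2],0);u=np.mean(bp[2:],0)
A=ray("wrist",t,36,c);B=ray("wrist",u,36,c);print(A,B,"yaw",np.arctan2(*(A-B)[[1,0]]),np.linalg.norm(A-B))
bp=sorted(cv2.boxPoints(rg).tolist(),key=lambda q:q[1]);A=ray("wrist",np.mean(bp[:2],0),36,c);B=ray("wrist",np.mean(bp[2:],0),36,c);print("bandyaw",np.arctan2(*(A-B)[[1,0]]),np.linalg.norm(A-B))
# rest
for q in((342,88),(294,96),(365,208),(316,217)):print(ray("wrist",q,25,c))
E
```

```text
campos [ 566.69999109 -168.018385    358.4133937 ]
((328.7275085449219, 158.9859619140625), (131.0181427001953, 40.249855041503906), 77.00537872314453)
band ((328.46136474609375, 158.43777465820312), (40.62623977661133, 39.23651885986328), 76.60750579833984)
36 [ 559.11371732 -176.27162088   36.        ]
45 [ 559.32548415 -176.04123615   45.        ]
[ 613.41773474 -163.23168617   36.        ] [ 498.19341177 -191.17471122   36.        ] yaw 0.23791671415407883 118.56414826162393
bandyaw 0.24492261716842093 36.65870622519514
[ 620.95357453 -188.57167275   25.        ]
[ 614.3513454  -144.77014454   25.        ]
[ 510.86412671 -213.17022518   25.        ]
[ 501.88092419 -164.31649726   25.        ]
```

```bash
python3 -m pendant '[[0,0.65,0.09,0,0],[0,0.65,0.09,0,0],[0,0.65,0.1,0,0],[0,0,0,0.8,-0.66],[0,0,0,0.8,-0.66],[0,0,0,0.8,-0.66],[0,0,0,0.8,0],[0,0,0,0.8,0],[0,0,0,0,0],[0,0,0,0,0]]'; python3 - <<'E'
from h import *
a=robot.read_camera("wrist");cv2.imwrite("pics/w4.png",a)
o=robot.get_obs();print(o['position'],o['tcp_rot'])
E
```

```text
time_s: 8.43
position: [558.3, -174.9, 113.9]
tcp_rot: [0.993, 0.118, -0.001, -0.001]
wrist_force: [0.1, 0.5, -0.2]
gripper_width: 1.004
[ 559.36026162 -175.49470895  115.25615062] [ 9.92974636e-01  1.18327366e-01 -4.38992523e-05 -6.73800696e-05]
```

View pics/w4.png

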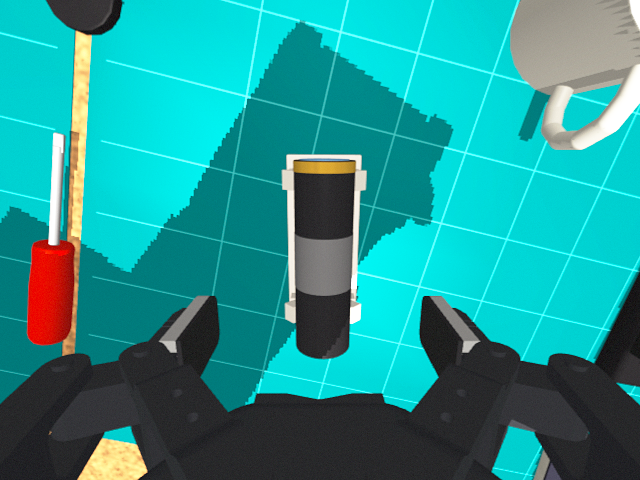

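The barrel is upright in the picture, its axis at u≈323 against a finger midpoint of about 320.

```bash
python3 - <<'E'
from h import *
im=cv2.imread("pics/w4.png");h=cv2.cvtColor(im,cv2.COLOR_BGR2HSV).astype(int);c=cal("wrist")
roi=np.zeros(h.shape[:2],bool);roi[235:300,280:365]=1
g=((h[...,1]<60)&(h[...,2]>60)&(h[...,2]<150)&roi).astype(np.uint8)
g=cv2.morphologyEx(g,cv2.MORPH_OPEN,np.ones((15,15)))
x,y,w,hh=cv2.boundingRect(max(cv2.findContours(g,0,1)[0],key=cv2.contourArea));print(x,y,w,hh)
for v in(y,y+hh/2,y+hh):print(ray("wrist",(x+w/2,v),36,c),ray("wrist",(x+w/2,v),52,c))
A=ray("wrist",(324.5,175),36,c);B=ray("wrist",(322,345),36,c);print("yaw",np.arctan2(*(A-B)[[1,0]]))
o=robot.get_obs()['position'];d=np.array([.972,.2348]);e=np.array([.2348,-.972])
for z in(36,52):
  M=(ray("wrist",(x+w/2,y),z,c)+ray("wrist",(x+w/2,y+hh),z,c))/2;print((M-o)[:2]@d,(M-o)[:2]@e)
E
```

```text
295 238 57 58
[ 573.14809174 -175.40726549   36.        ] [ 577.13546239 -174.24343445   52.        ]
[ 554.62350816 -179.92261117   36.        ] [ 560.0706556  -178.40296124   52.        ]
[ 535.18037664 -184.66185183   36.        ] [ 542.15968441 -182.7687396    52.        ]
yaw 0.22490846241871157
-6.116495371812659 3.1927066788429133
-0.42780452476553155 2.994520298388993
```

```bash
python3 -m pendant '[[0,0,0.08,0.5,0.06],[0,0,0,0.6,0],[0,0,0,0.6,0],[0,0,0,0.5,0],[0,0,0,0.36,0],[0,0,0,0,0],[0,0,0,0,0]]'; python3 -m pendant '[[1,0,0,0,0],[1,0,0,0,0],[1,0,0,0,0],[1,0,0,0,0],[1,0,0,0,0],[1,0,0,0,0],[1,0,0,0,0],[1,0,0,0,0]]'
```

```text
time_s: 9.07
position: [560.2, -178.7, 38.8]
tcp_rot: [0.993, 0.114, 0.0, 0.0]
wrist_force: [0.2, -1.0, 1.2]
gripper_width: 1.0
time_s: 9.73
position: [559.4, -177.1, 39.0]
tcp_rot: [0.994, 0.114, -0.0, -0.001]
wrist_force: [-1.8, 9.5, 10.3]
gripper_width: 0.402
```

```bash
python3 -m pendant '[[1,0,0,-0.2,0],[1,0,0,-0.5,0],[1,0,0,-0.8,0],[1,0,0,-0.8,0],[1,0,0,-0.8,0],[1,0,0,-0.8,0],[1,0,0,-0.8,-0.7],[1,0,0,0,-0.71],[1,0,0,0,0],[1,0,0,0,0]]'; python3 - <<'E'
from h import *
a=robot.read_camera("wrist");cv2.imwrite("pics/w5.png",a)
o=robot.get_obs();print(o['position'],o['tcp_rot'],o['wrist_force'],o['gripper_width'])
E
```

```text
time_s: 10.57
position: [559.0, -178.7, 178.8]
tcp_rot: [0.981, 0.196, -0.0, -0.0]
wrist_force: [0.3, 0.6, -2.8]
gripper_width: 0.403
[ 558.73439624 -178.53309906  178.24473772] [ 9.80527081e-01  1.96382290e-01 -7.09056210e-04 -3.69452801e-04] [ 0.44845397 -0.63200561 -2.09187778] 0.3996678889013833
```

View pics/w5.png

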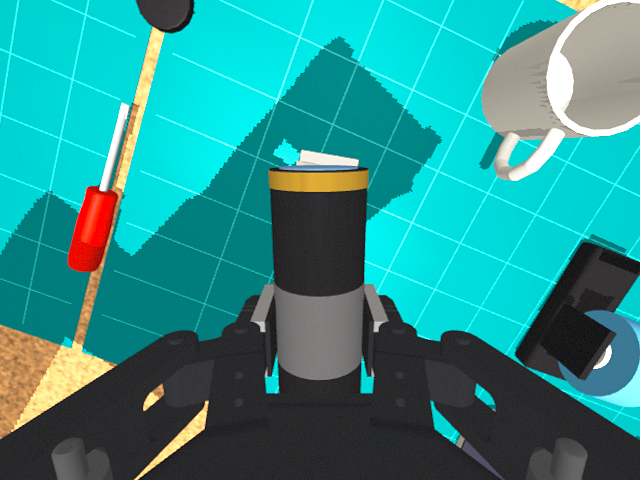

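The barrel is gripped on its grey band (v 290–378), centred between the fingers, with the lens end forward.

```bash
python3 - <<'E'
from h import *
c=cal("wrist");o=robot.get_obs()['position'];a=2*np.arctan2(.1964,.9805);d=np.array([np.cos(a),np.sin(a)]);e=np.array([d[1],-d[0]])
top=o[2]-3+18
for q in((320,293),(320,377),(320,168),(319,190)):
    p=ray("wrist",q,top,c)-o;print(q,p[:2]@d,p[:2]@e)
D=(np.array([591,186])-o[:2]);print(a,D@d/30,D@e/30)
E
```

```text
(320, 293) 18.022046109393308 0.6553579466244708
(320, 377) -16.10340761155844 0.6229955694155862
(320, 168) 60.594845498510956 0.6957312411140499
(319, 190) 53.70978344512344 0.3689445359234149
0.3953794818785564 5.672644021430289 -10.79940576163556
```

Barrel centre is within 1 mm of the TCP. Carrying it over the cradle.

```bash
python3 -m pendant '[[1,0.4,-0.8,0,0],[1,0.47,-0.9,0,0],[1,0.47,-0.9,0,0],[1,0.47,-0.9,0,0],[1,0.47,-0.9,0,0],[1,0.47,-0.9,0,0],[1,0.47,-0.9,0,0],[1,0.47,-0.9,0,0],[1,0.47,-0.9,0,0],[1,0.47,-0.9,0,0]]'; python3 -m pendant '[[1,0.47,-0.9,0,0],[1,0.4,-0.7,0,0],[1,0.17,-0.3,0,0],[1,0,0,0.8,0],[1,0,0,0.8,0],[1,0,0,0.6,0],[1,0,0,0,0],[1,0,0,0,0]]'; python3 - <<'E'
from h import *
o=robot.get_obs();print(o['position'],o['tcp_rot'],o['wrist_force'],o['gripper_width'])
cv2.imwrite("pics/w6.png",robot.read_camera("wrist"))
s=robot.read_camera("scene")[205:295,350:440];d=robot.read_camera("side")[240:330,270:360]
cv2.imwrite("pics/c6.png",np.hstack([cv2.resize(q,(400,400),interpolation=2) for q in(s,d)]))
E
```

```text
time_s: 11.45
position: [583.1, 122.6, 177.5]
tcp_rot: [0.98, 0.197, -0.001, 0.0]
wrist_force: [0.4, -0.1, -2.9]
gripper_width: 0.403
time_s: 12.12
position: [589.6, 185.1, 111.3]
tcp_rot: [0.98, 0.197, -0.002, 0.0]
wrist_force: [0.2, 0.1, -2.4]
gripper_width: 0.399
[589.55966201 185.10782641 111.30940593] [ 9.80396985e-01  1.97021641e-01 -2.04132407e-03  2.38402000e-04] [ 0.23670695  0.12903911 -2.35500446] 0.3994126085141243
```

View pics/w6.png

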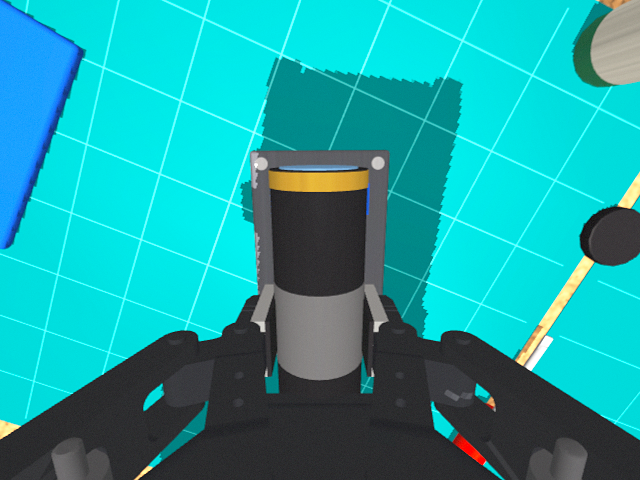

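View pics/c6.png

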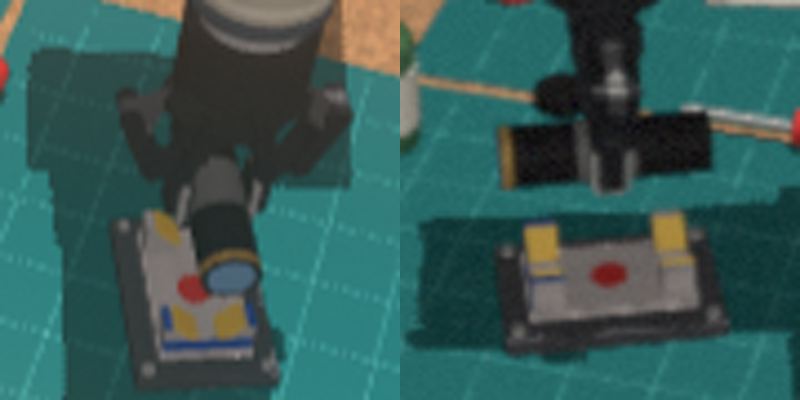

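The wrist view has the base screws at u=261 and 378, mid 319.5, with the barrel axis at 319, so it is aligned. The lens is at the blue yoke. Lowering.

```bash
python3 -m pendant '[[1,0.05,0,0.5,0],[1,0,0,0.6,0],[1,0,0,0.5,0],[1,0,0,0.25,0],[1,0,0,0,0],[1,0,0,0,0]]'; python3 -m pendant '[[1,0,0,0.07,0],[1,0,0,0,0]]'; python3 -m pendant '[[1,0,0,0.05,0],[1,0,0,0,0]]'
```

```text
time_s: 12.77
position: [592.2, 186.4, 57.3]
tcp_rot: [0.98, 0.198, -0.0, 0.0]
wrist_force: [1.0, 0.5, -2.0]
gripper_width: 0.401
time_s: 12.93
position: [592.7, 186.6, 56.0]
tcp_rot: [0.98, 0.198, 0.001, -0.0]
wrist_force: [-1.5, 0.3, -3.5]
gripper_width: 0.404
time_s: 13.1
position: [592.4, 186.6, 54.2]
tcp_rot: [0.98, 0.198, 0.0, -0.0]
wrist_force: [0.0, -0.6, -3.0]
gripper_width: 0.403
```

```bash
python3 -m pendant '[[1,0,0,0.05,0],[1,0,0,0,0]]'; python3 -m pendant '[[1,0,0,0.03,0],[1,0,0,0,0]]'; python3 -m pendant '[[1,0,0,0.02,0],[1,0,0,0,0]]'
```

```text
time_s: 13.27
position: [592.1, 186.5, 52.3]
tcp_rot: [0.98, 0.198, 0.0, -0.0]
wrist_force: [-0.5, -0.7, -2.3]
gripper_width: 0.399
time_s: 13.43
position: [592.3, 186.4, 51.6]
tcp_rot: [0.98, 0.198, 0.0, 0.0]
wrist_force: [0.0, -1.1, -0.4]
gripper_width: 0.397
time_s: 13.6
position: [592.5, 186.3, 51.4]
tcp_rot: [0.98, 0.198, 0.0, 0.0]
wrist_force: [-0.9, -3.2, 2.7]
gripper_width: 0.396
```

Contact starts at 51.5 mm, as expected. Releasing and lifting.

```bash
python3 -m pendant '[[0,0,0,0,0],[0,0,0,0,0],[0,0,0,0,0],[0,0,0,0,0],[0,0,0,0,0],[0,0,0,0,0],[0,0,0,0,0],[0,0,0,0,0]]';python3 -m pendant '[[0,0,0,-0.3,0],[0,0,0,-0.8,0],[0,0,0,-0.8,0],[0,0,0,-0.8,0],[0,0,0,0,0],[0,0,0,0,0]]'; python3 - <<'E'
from h import *
cv2.imwrite("pics/w7.png",robot.read_camera("wrist"))
o=robot.get_obs();print(o['position'],o['tcp_rot'],o['gripper_width'])
s=robot.read_camera("scene")[205:295,350:440];d=robot.read_camera("side")[240:330,270:360]
cv2.imwrite("pics/c7.png",np.hstack([cv2.resize(q,(400,400),interpolation=2) for q in(s,d)]))
E
```

```text
time_s: 14.27
position: [592.1, 186.5, 50.8]
tcp_rot: [0.98, 0.198, -0.0, -0.0]
wrist_force: [-0.1, 0.7, -0.7]
gripper_width: 1.0
time_s: 14.77
position: [593.3, 186.8, 134.1]
tcp_rot: [0.98, 0.198, 0.002, -0.0]
wrist_force: [-0.5, -0.2, -0.8]
gripper_width: 0.997
[592.32046507 186.56591445 132.65570761] [ 9.80261158e-01  1.97705870e-01  6.67919667e-04 -6.79105288e-05] 1.002767831751766
```

View pics/w7.png

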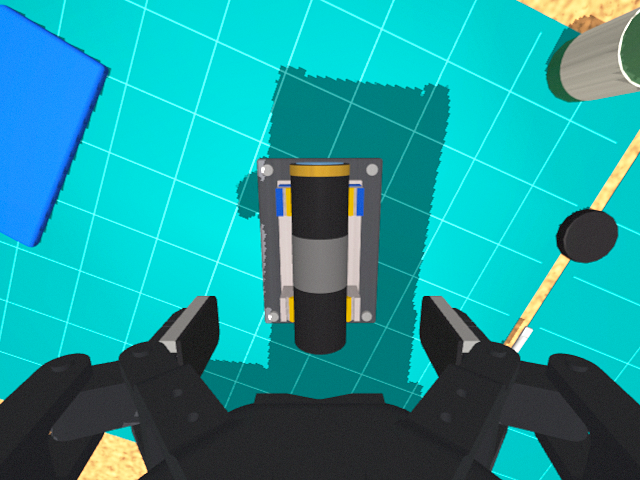

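View pics/c7.png

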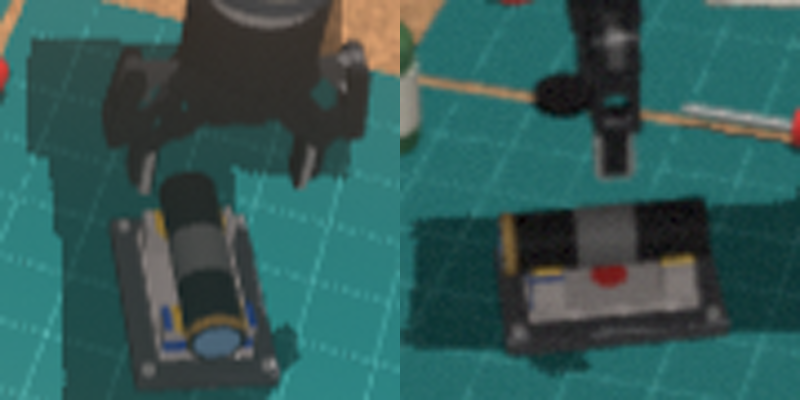

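The barrel lies squarely in the V, axis at u≈320, with the pads symmetrical on both sides. I'll check the lengthways centring.

```bash
python3 - <<'E'
from h import *
c=cal("wrist");o=robot.get_obs()['position'];a=.397;d=np.array([np.cos(a),np.sin(a)]);e=np.array([d[1],-d[0]])
L=lambda q,z:((ray("wrist",q,z,c)-o)[:2]@d,(ray("wrist",q,z,c)-o)[:2]@e)
print("band",L((320,238),66),L((320,293),66))
print("screws",[np.round(L(q,13),1) for q in((266,170),(372,170),(272,316),(366,316))])
print("brass",L((319.5,164),66),"rear",L((320,349),60))
E
```

```text
band (np.float64(16.973340051702674), np.float64(0.7250416040588936)) (np.float64(-17.43587787982281), np.float64(0.7291252525893182))
screws [array([ 52.5, -37.1]), array([52.4, 37.3]), array([-60.6, -37.1]), array([-60.6,  37.2])]
brass (np.float64(58.66105836111827), np.float64(0.44749253375913867)) rear (np.float64(-59.85255581057845), np.float64(0.7444581400969312))
```

```bash
python3 -m pendant '[[1,-0.05,0.02,0,0],[1,0,0,0,0],[1,0,0,0,0],[1,0,0,0,0],[1,0,0,0,0],[1,0,0,0,0],[1,0,0,0,0],[1,0,0,0,0]]'; python3 -m pendant '[[1,0,0,0.5,0],[1,0,0,0.5,0],[1,0,0,0.4,0],[1,0,0,0,0],[1,0,0,0,0]]'; python3 -m pendant '[[1,0,0,0.07,0],[1,0,0,0,0]]'; python3 -m pendant '[[1,0,0,0.05,0],[1,0,0,0,0]]'
```

```text
time_s: 15.58
position: [591.0, 185.4, 131.9]
tcp_rot: [0.98, 0.198, 0.0, -0.0]
wrist_force: [-1.0, -0.4, 0.2]
gripper_width: 0.0
time_s: 16.0
position: [590.5, 185.2, 89.2]
tcp_rot: [0.98, 0.198, -0.001, 0.0]
wrist_force: [0.4, 0.2, 0.5]
gripper_width: 0.002
time_s: 16.17
position: [591.4, 185.5, 88.2]
tcp_rot: [0.98, 0.198, 0.0, -0.0]
wrist_force: [0.2, -0.4, 0.6]
gripper_width: 0.001
time_s: 16.33
position: [591.2, 185.4, 86.6]
tcp_rot: [0.98, 0.198, 0.0, -0.0]
wrist_force: [0.1, -0.0, 0.2]
gripper_width: 0.004
```

```bash
python3 -m pendant '[[1,0,0,0.04,0],[1,0,0,0,0],[1,0,0,0,0]]'; python3 -m pendant '[[1,0,0,0.02,0],[1,0,0,0,0],[1,0,0,0,0]]'; python3 -m pendant '[[1,0,0,0.02,0],[1,0,0,0,0],[1,0,0,0,0]]'
```

```text
time_s: 16.58
position: [591.0, 185.3, 85.1]
tcp_rot: [0.98, 0.198, 0.0, -0.0]
wrist_force: [-1.0, -0.1, -0.3]
gripper_width: 0.003
time_s: 16.83
position: [591.1, 185.4, 84.9]
tcp_rot: [0.98, 0.198, 0.0, -0.0]
wrist_force: [-1.6, 0.5, 5.3]
gripper_width: 0.001
time_s: 17.08
position: [591.2, 185.4, 84.8]
tcp_rot: [0.98, 0.198, 0.0, -0.0]
wrist_force: [-3.4, -1.0, 10.3]
gripper_width: 0.002
```

```bash
python3 -m pendant '[[1,0,0,0.02,0],[1,0,0,0,0],[1,0,0,0,0]]'; python3 -m pendant '[[1,0,0,0,0],[1,0,0,0,0],[1,0,0,0,0],[1,0,0,0,0]]'; python3 - <<'E'
from h import *
o=robot.get_obs();print(o['position'],o['wrist_force'])
cv2.imwrite("pics/w8.png",robot.read_camera("wrist"))
s=robot.read_camera("scene")[205:295,350:440];d=robot.read_camera("side")[240:330,270:360]
cv2.imwrite("pics/c8.png",np.hstack([cv2.resize(q,(400,400),interpolation=2) for q in(s,d)]))
E
```

```text
time_s: 17.33
position: [591.2, 185.4, 84.7]
tcp_rot: [0.98, 0.198, 0.0, -0.0]
wrist_force: [-5.1, -0.9, 13.8]
gripper_width: -0.001
time_s: 17.67
position: [591.2, 185.4, 84.7]
tcp_rot: [0.98, 0.198, 0.0, -0.0]
wrist_force: [-4.2, -0.9, 14.4]
gripper_width: -0.004
[591.17349733 185.40303004  84.74330133] [-4.24067272 -0.90599919 14.40263168]
```

View pics/w8.png

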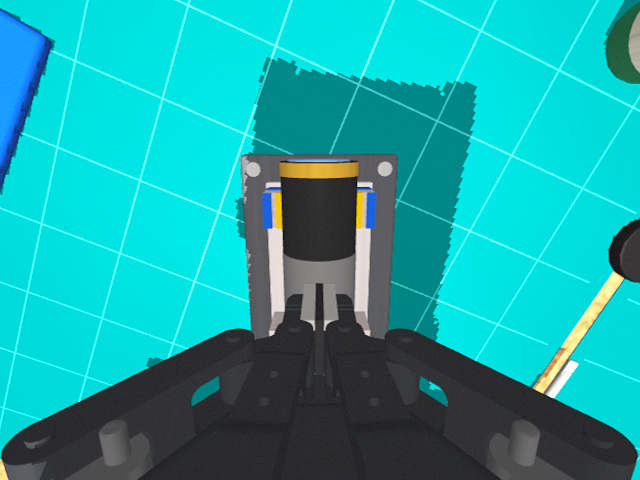

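View pics/c8.png

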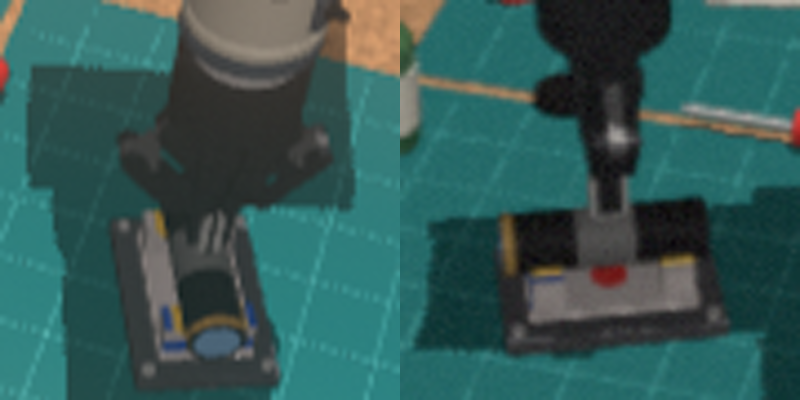

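The closed fingers press on the band at (320,290), over the axis. The barrel is square in the V, with the brass end at the blue yoke, at a steady 14.4 N. Handing in.

```bash
python3 -c "
from workcell import robot
print(robot.finish_job())"
```

```text
the job is handed in; nothing more can be done
None
```

The job is handed in, with the barrel still pressed down in the cradle. It took about 18 s of the 72 s allowed. No verdict was reported, so what follows rests on my own measurements.

- **Cradle:** I pushed it down with closed fingers on the red dot until it hit the stop. The fingertips ended 17.8 mm above the desk (18 mm is home) with the force rising to 30 N, and the side view showed no gap. The barrel was still on its rest.
- **Barrel:** I gripped it on the grey band, carried it over and laid it in the V with the lens end at the blue yoke. I then let go so it could settle, and pressed on its top with closed fingers.
- **Press:** The last reading was a steady 14.4 N down, with about 4 N sideways. The fingertips were at 65.7 mm (66 mm expected when seated). I had no reading of the force on each pad.
- **Alignment:** The barrel axis was centred between the base screws to within about 1 mm, and it looked in line with the V.
- **Disagreement:** The lengthways offset came out as about 4 mm from the last view of the base screws, but only 1–2 mm from the earlier view of the dot. Both are within the 12 mm limit.
- **Other things on the desk:** I saw nothing touched or moved in the views I looked at, but I did not measure each one again at the end.

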